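# Wedge up the tooling slab for shimming

### The job

I want to slip card shims under the two front feet of the marble tooling slab. Put the steel bar weight that blocks its front edge away in the wooden tray, then take the beech wedge, lay it on the mat and push its thin end in under the middle of the slab's front edge until both front feet just come clear of the mat, about 3 mm, with the back feet still down against the bench stop. Finish still gripping the wedge and holding it in place under the slab, and leave everything else on the bench alone.

Things in the scene. Friction and masses are not known exactly. Their poses are not given: they have to be found in the camera images.
- slab: Marble slab, 160 (x) x 220 (y) x 15 thick, 1.2 to 1.6 kg, on four rubber feet 18 across and 6 high at x +-65, y +-95: the free gap under it is 6 high, its top 21 above the mat. Origin: centre, at the feet's undersides (mat, z = 0). Front edge x = -80 faces the robot (yaw within +-0.2 rad), back edge x = +80 abuts the bench stop, a fixed batten 22 high.
- front_edge (a point): The middle of the slab's lower front edge: 6 above the mat at the start; the axes are the slab's (x points from the front to the back). Friction of all things is about 0.6; raising this edge with the wedge takes a level push of 6 to 12 N, more if the wedge is also pressed down on the mat (ease off then).
- front_foot_left (a point): Centre of the underside of the slab's front left foot (slab x = -65, y = +95). Height 0 at the start: it stands on the mat.
- front_foot_right (a point): Centre of the underside of the slab's front right foot (slab x = -65, y = -95). Height 0 at the start.
- rear_edge (a point): Point midway between the undersides of the slab's two back feet (slab x = +65, y = 0). Height 0 at the start.
- wedge: Beech wedge, 150 long (x), 36 wide (y), 60 g: flat underside, top sloping evenly from 2.5 high at the thin end (x = +75) to 26.5 at the thick end (x = -75), 1.6 mm per 10 mm; upright parallel sides. Origin: centre of its underside. Lies flat on the white cutting board (10 above the mat), thin end away from the robot, yaw within +-0.5 rad. It is 22 high at x = -45, a good grip clear of the slab.
- wedge_tip (a point): Middle of the lower edge of the wedge's thin end; axes as the wedge's.
- weight: Steel bar weight: bar 32 (x) x 120 (y) x 22 high, 0.55 to 0.8 kg, with an upright round knob on its middle: stem 14 across up to 30, head 26 across from 30 to 56 above the underside. Origin: centre of the bar's underside. Lies on the mat just in front of the slab's front edge, roughly parallel to it.
- tray: The open wooden weight tray, fixed: 150 (its x) x 190 (its y) outside, walls 6 thick and 30 high, inner floor 6 above its origin. Origin: centre of its underside. It stands to the left or to the right of the slab.
- board: The white cutting board, fixed: 240 (its x) x 170 (its y) x 10 thick, origin at the centre of its underside; on the other side from the tray.
- block: The burnishing block, a plain rectangular beech block 90 x 34 x 26 that lies on the cutting board beside the wedge. Not part of the job; origin on its underside.
- rule: The steel rule, 300 x 30 x 3, lying flat near the robot. Not part of the job; origin on its underside.
- dye: A small dye bottle, 48 across and 75 tall, standing beside the slab. Not part of the job; origin on its underside.
- spool: A thread spool, 42 across and 60 tall, standing beside the slab. Not part of the job; origin on its underside.
- wax: A round wax cake, 44 across and 18 high, near the robot. Not part of the job; origin on its underside.
Not all that is in view belongs to the job. Of the things shaped like the weight, the steel one is meant. What is shaped like the wedge but red or turquoise is not meant.

How it is judged:
By the outcome, as a careful person would: the job done as asked, in the order asked, and still so for the second after the job is handed in, while the arm keeps its last pose, push and grip.
It also fails if it takes over 61 s, if anything falls off the work surface, if the arm or the gripper's body presses on something with over 40 N, if the wrist force passes 120 N, or if a joint passes its speed limit or range.

### The arm

A 6-joint arm with a two-finger parallel gripper is mounted at the origin on the work surface. World frame = base frame: x ahead of the robot, y to its left, z up, the work surface at z = 0. Lengths are in m, angles in rad, forces in N, time in s.
With the tool pointing down it reaches from about 0.35 to 0.85 m from the base axis. Payload 8.1 kg.
Tool frame: the origin (TCP) lies at the very end of the fingers, on their centre line; the grasp point (between the pads) lies 19 mm behind it; z points along the fingers, y is the line along which they close (so a half turn about z gives the same grasp; the last joint's range is limited). The gripper opens to 93 mm and grips with 3 to 60 N. Pads are 15 mm wide; open, the fingers measure 128 mm over their backs; the gripper's body (75 mm by 188 mm) begins 65 mm behind the grasp point.
Start: joints at [1.055, 0.13, 1.488, -0, 1.523, -0.085], TCP at [0.251, 0.545, 0.219] pointing down, gripper open.
Joint ranges: [-2.96, 2.96], [-0.89, 2.26], [0.02, 2.5], [-1.34, 4.48], [0, 2.73], [-2.66, 2.66]. Speed limits (rad/s): [2.39, 2.39, 2.79, 3.14, 3.14, 3.14].

### API

Orientations are given as a unit quaternion [x, y, z, w].
In Python, from plant import sensors, cams, arm gives the robot as it stands. The module is installed in compiled form; this text tells all that it offers.
- The arm moves only by the tool send_rows, never from a script. Its arguments are lists of equal length, an entry for each row: "offset": the shift along the tool's x, y, z scaled (see below), a list of three; "turn": the turn, a rotation vector about the tool's x, y, z scaled (see below), a list of three; "hand": the opening, from -1 (shut) to 1 (fully open). In form: {"offset": [[dx, dy, dz], ...], "turn": [[rx, ry, rz], ...], "hand": [hand, ...]}. A call has 1 to 20 rows; each row is the pose to reach, as a shift and turn from the pose commanded when the call began, along the tool's axes at that moment; what a row does not reach only later rows make up. The controller multiplies each number of a shift by 10 cm and each number of a turn by pi/4 rad. A row lasts 1/12 s, in which the tool goes at most 41.7 mm and 7.16 degrees, less where a joint would pass 70% of its speed; a pose out of reach is approached as far as the arm can. A call with a number of a shift or a turn outside -1 to 1 is refused whole. A call with a gripper value outside its range is refused whole. The fingers move at their own pace and stop on an object; "grip_force" is the grip in N (left out, the last holds). Time passes only in rows, so rows that repeat a pose let the fingers close. It gives the time, the measured TCP pose, the force, the opening and the grip force at its end, in the units of the state.
- sensors.observe(): the state, without advancing time (a new reading comes with each control period).
- cams.capture(name): name is "side" or "top" or "wrist"; returns the picture (400x640x3 uint8, red, green, blue); there is no depth.
- cams.camera_info(name): a dict with "mtx" (3x3 intrinsics, pixels), "D" ([k1, k2, p1, p2, k3] as OpenCV has them; the pictures are not rectified), "camera_from_world" (4x4, takes a point from world to camera coordinates). Camera axes: x right, y down, z forward; pixel columns grow to the right and rows downward; lengths in m; the calibration is good to about 2 mm. A picture is of the moment at which its call begins: read the wrist's pose just before it. camera_info takes no time and is no camera call; for the wrist camera it gives the pose at the moment of the call.
- arm.finish_job(): hands the job in; it is judged then, once.
The state is a dict: "clock": time; "joint_positions": joint angles; "dq": joint speeds; "effort": joint torques, N m; "position": TCP position; "ee_rot": TCP orientation; "contact_force": force on the tool from outside, world axes, zero at the start; "ft_torque": the same for the moment, N m; "grip_width": finger opening in m; "finger_force": force on a finger pad.
Only numpy, scipy, OpenCV 4.12 (cv2) and the standard library are available. Lean on these libraries where they do the work, as an engineer would, in place of code of your own. Each camera call takes 0.05 s, during which the arm holds its last target. There are 200 camera calls.

## Working session

There is one attempt and no reset: what is moved stays moved. The work goes in short steps, Python scripts to look and compute and a tool call to move; the robot and the scene stay as the last step left them, time stands still between calls to the robot, and variables do not carry over. Pictures are saved under pics/ and viewed, at most 10 in all, crops included, and the job is handed in when it is done.

Besides the shell and the picture viewer there is one more tool, called after "Call:" by a JSON object that holds its "fn" and its "kwargs", one argument or row to a line. send_rows: Moves the arm, as the interface text tells. Its arguments: {"type":"object","properties":{"offset":{"type":"array","items":{"type":"array","items":{"type":"number"}}},"turn":{"type":"array","items":{"type":"array","items":{"type":"number"}}},"hand":{"type":"array","items":{"type":"number"}},"grip_force":{"type":"number"}},"required":["offset","turn","hand"]}

```bash
mkdir -p pics; python3 - <<'E'
from plant import sensors,cams
import cv2,numpy as np
print(sensors.observe())
for n in ["top","side"]:
    im=cams.capture(n); cv2.imwrite(f"pics/{n}0.png",im[:,:,::-1]); i=cams.camera_info(n); print(n,i)
E
```

```text
{'clock': 0.0, 'joint_positions': array([ 1.05462360e+00,  1.31152239e-01,  1.48928364e+00, -2.32813891e-05,
        1.52299941e+00, -8.53846648e-02]), 'dq': array([ 0.00056689, -0.00073123,  0.00140057,  0.00085007, -0.00104303,
        0.0029742 ]), 'effort': array([-1.81417519e-03, -5.59813786e+01, -4.91774404e+01,  7.65848416e-02,
        3.53486929e-02, -1.81311766e-04]), 'position': array([0.25024709, 0.54469043, 0.21759039]), 'ee_rot': array([ 2.13731725e-01,  9.76891960e-01, -8.83400764e-04, -2.61848391e-04]), 'contact_force': array([ 0.32979249, -0.11822964, -0.11529213]), 'ft_torque': array([0.06478767, 0.00112912, 0.06337428]), 'finger_force': 0.0, 'grip_width': 0.09311267643907298}
top {'mtx': array([[429.25969907,   0.        , 318.17258348],
       [  0.        , 429.25969907, 206.45124447],
       [  0.        ,   0.        ,   1.        ]]), 'D': array([-0.08441178,  0.        ,  0.        ,  0.        ,  0.        ]), 'camera_from_world': array([[ 0.01203693, -0.99990038, -0.00737168,  0.05180514],
       [-0.99461414, -0.01121365, -0.10303864,  0.52444227],
       [ 0.10294571,  0.00857224, -0.99465004,  1.41647331],
       [ 0.        ,  0.        ,  0.        ,  1.        ]])}
side {'mtx': array([[439.57530543,   0.        , 321.88706132],
       [  0.        , 439.57530543, 199.56222743],
       [  0.        ,   0.        ,   1.        ]]), 'D': array([-0.06506527,  0.        ,  0.        ,  0.        ,  0.        ]), 'camera_from_world': array([[ 0.91276235, -0.4084678 , -0.00435207, -0.46004137],
       [-0.31774822, -0.70326433, -0.63596805,  0.22068942],
       [ 0.25671181,  0.58187055, -0.77170312,  1.10285733],
       [ 0.        ,  0.        ,  0.        ,  1.        ]])}
```

View pics/top0.png

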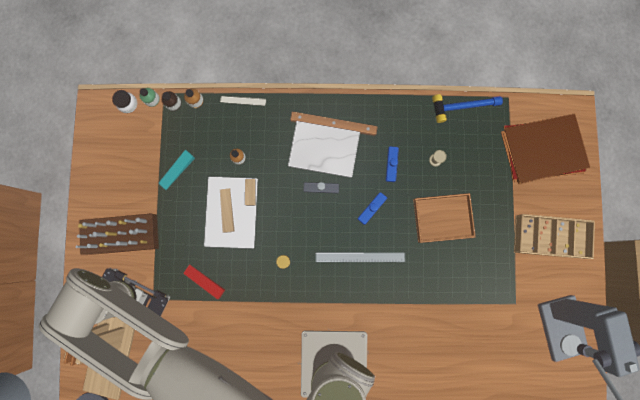

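View pics/side0.png

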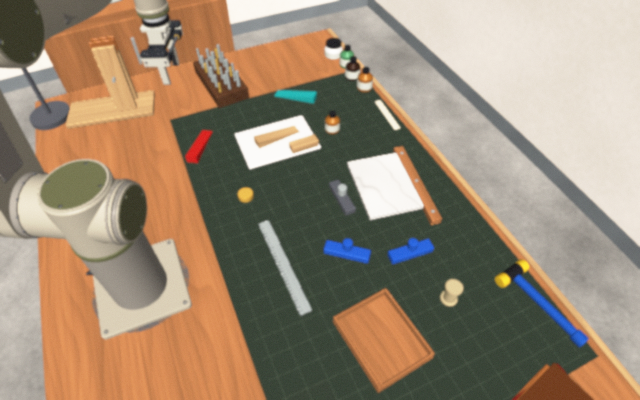

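Top view: the steel weight is at (321,187), with blue look-alikes at (372,208) and (392,163). The grey one fits. The beech wedge is at (227,210), the red (203,281) and turquoise (176,169) ones are decoys, and the block is at (250,192). The slab is at (324,149), the tray at (445,218) and the board at (231,212).

```bash
cat > h.py <<'E'
from plant import sensors,cams
import cv2,numpy as np
from scipy.spatial.transform import Rotation as R
def ray(n,uv,z,info=None):
    i=info or cams.camera_info(n); T=i["camera_from_world"]
    p=cv2.undistortPoints(np.array(uv,float).reshape(-1,1,2),i["mtx"],i["D"]).reshape(-1,2)
    d=np.c_[p,np.ones(len(p))]@T[:3,:3]; c=-T[:3,:3].T@T[:3,3]
    z=np.broadcast_to(z,len(p))
    return c+d*((z-c[2])/d[:,2])[:,None]
def big(m):
    n,l,s,c=cv2.connectedComponentsWithStats(m.astype(np.uint8)); k=1+np.argmax(s[1:,4]); return l==k
def rect(m): 
    c=max(cv2.findContours(m.astype(np.uint8),cv2.RETR_EXTERNAL,cv2.CHAIN_APPROX_NONE)[0],key=cv2.contourArea)
    return cv2.minAreaRect(c),cv2.boxPoints(cv2.minAreaRect(c)),c
def tool(dxyz):
    s=sensors.observe(); return R.from_quat(s["ee_rot"]).inv().apply(dxyz)*10
E
python3 - <<'E'
from h import *
im=cv2.imread("pics/top0.png"); hsv=cv2.cvtColor(im,cv2.COLOR_BGR2HSV)
def box(x0,y0,x1,y1):
    m=np.zeros(im.shape[:2],bool); m[y0:y1,x0:x1]=1; return m
H,S,V=[hsv[...,k].astype(int) for k in range(3)]
np.set_printoptions(precision=4,suppress=True)
def rep(name,m,z):
    m=big(m); r,b,c=rect(m)
    P=ray("top",b,z); e=[P[1]-P[0],P[2]-P[1]]
    print(name,"area",m.sum(),"px",np.round(b,1).tolist()); print(" ctr",P.mean(0),"sides",[np.linalg.norm(x).round(4) for x in e],"dir",[np.degrees(np.arctan2(x[1],x[0])).round(1) for x in e])
for q in [(321,187),(325,150),(227,210),(231,240),(250,192),(445,218),(310,187),(330,140),(330,125)]: print(q,hsv[q[1],q[0]])
rep("slab",box(280,115,365,182)&(S<40)&(V>150),.021)
rep("weight",box(298,177,345,197)&(S<60)&(V>75),.022)
rep("board",box(195,170,265,255)&(V>150),.010)
rep("wedge",box(215,183,240,240)&(S>60)&(V>100)&(H<25),.022)
rep("block",box(241,175,262,210)&(S>60)&(V>100)&(H<25),.036)
rep("tray",box(405,185,485,250)&(S>70)&(H<25)&(V>60),.03)
rep("stop",box(285,105,385,140)&(S>70)&(H<25)&(V>60),.022)
a=cv2.resize(im[100:255,190:350],None,fx=4,fy=3.87*1,interpolation=cv2.INTER_CUBIC)
cv2.imwrite("pics/crop.png",a)
E
```

```text
(321, 187) [ 94  11 180]
(325, 150) [  0   1 210]
(227, 210) [ 17  80 189]
(231, 240) [150   1 217]
(250, 192) [ 17  79 184]
(445, 218) [ 13 130 171]
(310, 187) [116  19 108]
(330, 140) [  0   2 209]
(330, 125) [ 13 126 168]
slab area 2974 px [[287.6000061035156, 165.5], [295.6000061035156, 120.19999694824219], [359.5, 131.5], [351.5, 176.8000030517578]]
 ctr [0.7253 0.0421 0.021 ] sides [np.float64(0.1618), np.float64(0.2246)] dir [np.float64(-8.7), np.float64(-99.7)]
weight area 923 px [[298.0, 177.0], [344.0, 177.0], [344.0, 196.0], [298.0, 196.0]]
 ctr [0.5926 0.0492 0.022 ] sides [np.float64(0.1565), np.float64(0.0651)] dir [np.float64(-89.4), np.float64(-179.7)]
board area 3456 px [[203.8000030517578, 245.89999389648438], [207.39999389648438, 175.5], [257.20001220703125, 178.10000610351562], [253.60000610351562, 248.5]]
 ctr [0.5041 0.3579 0.01  ] sides [np.float64(0.2427), np.float64(0.1735)] dir [np.float64(-0.7), np.float64(-92.5)]
wedge area 436 px [[218.8000030517578, 189.3000030517578], [229.3000030517578, 188.3000030517578], [233.60000610351562, 230.60000610351562], [223
[... 222 characters left out ...]
 [245.0, 204.0]]
 ctr [0.571  0.2897 0.036 ] sides [np.float64(0.0306), np.float64(0.0849)] dir [np.float64(-89.5), np.float64(-178.4)]
tray area 2617 px [[412.70001220703125, 197.8000030517578], [471.1000061035156, 192.1999969482422], [475.3999938964844, 237.3000030517578], [417.0, 242.89999389648438]]
 ctr [ 0.4912 -0.3668  0.03  ] sides [np.float64(0.2017), np.float64(0.1532)] dir [np.float64(-83.9), np.float64(-175.8)]
stop area 740 px [[289.5, 120.69999694824219], [291.20001220703125, 110.80000305175781], [377.29998779296875, 125.5999984741211], [375.6000061035156, 135.5]]
 ctr [0.8146 0.0092 0.022 ] sides [np.float64(0.036), np.float64(0.3025)] dir [np.float64(-8.2), np.float64(-99.4)]
```

View pics/crop.png

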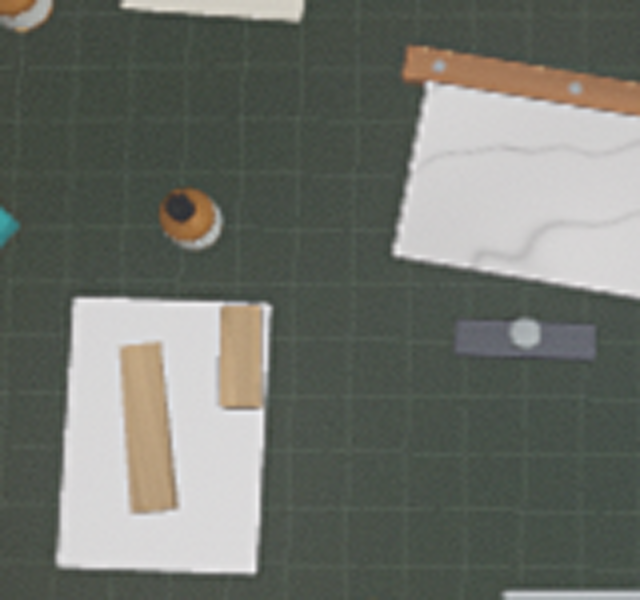

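Crop: the steel bar with its pale knob is at crop (525,333), image (321,186). The plain wedge is at crop (149,428), tapered and larger than the rectangular block at (241,357). Targets confirmed.

```bash
python3 - <<'E'
from h import *
np.set_printoptions(precision=4,suppress=True)
im=cv2.imread("pics/top0.png"); hsv=cv2.cvtColor(im,cv2.COLOR_BGR2HSV)
H,S,V=[hsv[...,k].astype(int) for k in range(3)]
sub=np.zeros(im.shape[:2],bool); sub[178:196,299:344]=1
m=big(sub&(H>100)&(V>85)&(S<80)|sub&(V>130)); r,b,c=rect(m); P=ray("top",b,.022)
print("bar",m.sum(),b.round(1).tolist(),P.mean(0),[np.linalg.norm(P[1]-P[0]),np.linalg.norm(P[2]-P[1])],[np.degrees(np.arctan2(*(P[k+1]-P[k])[1::-1])) for k in (0,1)])
k=sub&(V>150); ys,xs=np.nonzero(k); print("knob",k.sum(),xs.mean(),ys.mean(),ray("top",[(xs.mean(),ys.mean())],.056))
W=ray("top",[(218.8,189.3),(229.3,188.3),(233.6,230.6),(223.1,231.7)],[.0125,.0125,.0365,.0365]); t=W[:2].mean(0);q=W[2:].mean(0)
print("wedge tip",t,"thick",q,"len",np.linalg.norm((t-q)[:2]),"yaw",np.degrees(np.arctan2(*(t-q)[1::-1])))
s=sensors.observe(); print(R.from_quat(s["ee_rot"]).as_matrix())
T=np.array([.585,.047,.13])-s["position"]; print(tool(T))
print(cams.camera_info("wrist"))
E
```

```text
bar 321 [[303.70001220703125, 191.0], [304.1000061035156, 181.3000030517578], [338.3999938964844, 182.8000030517578], [337.8999938964844, 192.5]] [0.5913 0.0492 0.022 ] [np.float64(0.03337120846168465), np.float64(0.116571754575349)] [np.float64(-1.5632932737979255), np.float64(-91.89364293505344)]
knob 40 321.025 185.675 [[0.5901 0.049  0.056 ]]
wedge tip [0.5826 0.3819 0.0125] thick [0.4365 0.3569 0.0365] len 0.1482000407844042 yaw 9.707768134378188
[[-0.9086  0.4176 -0.0008]
 [ 0.4176  0.9086 -0.0014]
 [ 0.0001 -0.0016 -1.    ]]
[-5.1201 -3.1234  0.8815]
{'mtx': array([[331.8534,   0.    , 316.4654],
       [  0.    , 331.8534, 200.0496],
       [  0.    ,   0.    ,   1.    ]]), 'D': array([0.0227, 0.    , 0.    , 0.    , 0.    ]), 'camera_from_world': array([[ 0.4178,  0.9086, -0.0013, -0.5996],
       [ 0.8727, -0.4009,  0.2788, -0.0324],
       [ 0.2528, -0.1176, -0.9603,  0.3897],
       [ 0.    ,  0.    ,  0.    ,  1.    ]])}
```

Call:
{"fn": "send_rows", "kwargs": {
  "offset": [
    [-1, -0.62, 0],
    [-1, -0.62, 0],
    [-1, -0.62, 0]
  ],
  "turn": [
    [0, 0, 0],
    [0, 0, 0],
    [0, 0, 0]
  ],
  "hand": [1, 1, 1]
}}

```text
clock: 0.35
position: [0.3158, 0.4453, 0.2178]
ee_rot: [0.213, 0.977, -0.001, -0.0]
contact_force: [-0.1, -0.8, 0.3]
grip_width: 0.0931
finger_force: 0.0
```

Call:
{"fn": "send_rows", "kwargs": {
  "offset": [
    [-1, -0.62, 0],
    [-1, -0.62, 0],
    [-1, -0.62, 0]
  ],
  "turn": [
    [0, 0, 0],
    [0, 0, 0],
    [0, 0, 0]
  ],
  "hand": [1, 1, 1]
}}

```text
clock: 0.6
position: [0.3812, 0.3466, 0.2182]
ee_rot: [0.214, 0.977, -0.0, -0.0]
contact_force: [1.2, 0.4, -0.1]
grip_width: 0.0929
finger_force: 0.0
```

Call:
{"fn": "send_rows", "kwargs": {
  "offset": [
    [-1, -0.62, 0],
    [-1, -0.62, 0],
    [-1, -0.62, 0]
  ],
  "turn": [
    [0, 0, 0],
    [0, 0, 0],
    [0, 0, 0]
  ],
  "hand": [1, 1, 1]
}}

```text
clock: 0.85
position: [0.4463, 0.2484, 0.2184]
ee_rot: [0.214, 0.977, -0.0, 0.0]
contact_force: [0.0, -0.0, 0.1]
grip_width: 0.0928
finger_force: 0.0
```

Call:
{"fn": "send_rows", "kwargs": {
  "offset": [
    [-1, -0.62, 0],
    [-1, -0.62, 0],
    [-1, -0.62, 0]
  ],
  "turn": [
    [0, 0, 0],
    [0, 0, 0],
    [0, 0, 0]
  ],
  "hand": [1, 1, 1]
}}

```text
clock: 1.1
position: [0.5113, 0.1502, 0.2183]
ee_rot: [0.214, 0.977, -0.0, -0.0]
contact_force: [1.1, 1.1, 0.7]
grip_width: 0.0933
finger_force: 0.0
```

Call:
{"fn": "send_rows", "kwargs": {
  "offset": [
    [-1, -0.62, 0.3],
    [-1, -0.62, 0.3],
    [-1, -0.62, 0.3],
    [-1, -0.62, 0.3],
    [-1, -0.62, 0.3],
    [-1, -0.62, 0.3]
  ],
  "turn": [
    [0, 0, -0.511],
    [0, 0, -0.511],
    [0, 0, -0.511],
    [0, 0, -0.511],
    [0, 0, -0.511],
    [0, 0, -0.511]
  ],
  "hand": [1, 1, 1, 1, 1, 1]
}}

```text
clock: 1.6
position: [0.575, 0.0547, 0.188]
ee_rot: [0.016, 1.0, 0.0, -0.001]
contact_force: [-0.5, 0.1, 0.7]
grip_width: 0.093
finger_force: 0.0
```

```bash
python3 - <<'E'
from h import *
np.set_printoptions(precision=4,suppress=True)
s=sensors.observe();i=cams.camera_info("wrist"); im=cams.capture("wrist")[:,:,::-1]; cv2.imwrite("pics/w1.png",im)
np.save("w1.npy",i,allow_pickle=True)
print(s["clock"],s["position"],s["contact_force"],R.from_quat(s["ee_rot"]).as_matrix(),i["camera_from_world"])
E
```

```text
1.6 [0.575  0.0547 0.188 ] [-0.5235  0.0769  0.6819] [[-0.9995  0.0324 -0.0015]
 [ 0.0324  0.9995  0.0004]
 [ 0.0015  0.0004 -1.    ]] [[ 0.0326  0.9995  0.0009 -0.0738]
 [ 0.9601 -0.0316  0.2777 -0.5743]
 [ 0.2776 -0.0082 -0.9607  0.2012]
 [ 0.      0.      0.      1.    ]]
```

View pics/w1.png

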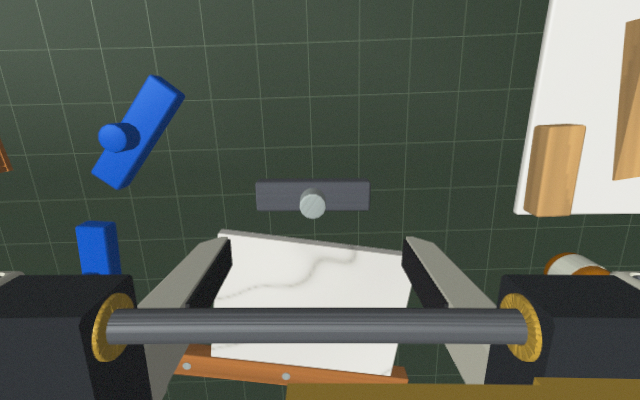

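Wrist view: knob top at (312,205), bar spanning (256..369, 181..211) and square to the tool, slab front edge running from (219,232) to (410,252).

```bash
python3 - <<'E'
from h import *
np.set_printoptions(precision=4,suppress=True)
i=np.load("w1.npy",allow_pickle=True).item(); im=cv2.imread("pics/w1.png")
hsv=cv2.cvtColor(im,cv2.COLOR_BGR2HSV);H,S,V=[hsv[...,k].astype(int) for k in range(3)]
m=np.zeros(V.shape,bool); m[180:225,295:330]=1
k=big(m&(V>125)); (c,r)=cv2.minEnclosingCircle(rect(k)[2]); print("knob",c,r,ray(0,[c],.056,i))
for q in [(280,195),(300,230),(300,240),(300,250)]: print(hsv[q[1],q[0]])
m=np.zeros(V.shape,bool); m[170:222,245:380]=1
b=rect(big(m&(S<45)&(V>60)))[1]; print(b,ray(0,b,.022,i))
# slab front: per column the first bright row (top face) 
pts=[];p2=[]
for u in range(240,395,3):
    col=V[225:300,u]; t=225+np.argmax(col>175); pts.append((u,t))
    sc=S[225:300,u]; p2.append((u,225+np.argmax((sc<25)&(col>90))))
for P,z in((pts,.021),(p2,.006)):
    w=ray(0,P,z,i); f=np.polyfit(w[:,1],w[:,0],1); print(P[::12],"x=",f,"yaw",np.degrees(np.arctan(-f[0])), "res",np.std(np.polyval(f,w[:,1])-w[:,0]))
E
```

```text
knob (312.4262390136719, 203.20492553710938) 14.878637313842773 [[0.5867 0.0509 0.056 ]]
[107  23 102]
[60 50 66]
[ 35  11 136]
[ 20   7 227]
[[251. 221.]
 [251. 170.]
 [379. 170.]
 [379. 221.]] [[ 0.6144 -0.0154  0.022 ]
 [ 0.5599 -0.0106  0.022 ]
 [ 0.5641  0.1186  0.022 ]
 [ 0.6188  0.1197  0.022 ]]
[(240, np.int64(236)), (276, np.int64(240)), (312, np.int64(245)), (348, np.int64(249)), (384, np.int64(254))] x= [0.1705 0.6357] yaw -9.677345105490861 res 0.0003746972053678521
[(240, np.int64(231)), (276, np.int64(235)), (312, np.int64(240)), (348, np.int64(245)), (384, np.int64(249))] x= [0.1677 0.6366] yaw -9.519695657539657 res 0.00039891395569280954
```

Call:
{"fn": "send_rows", "kwargs": {
  "offset": [
    [-0.14, -0.04, 0.4],
    [-0.14, -0.04, 0.7],
    [-0.14, -0.04, 1],
    [-0.14, -0.04, 1]
  ],
  "turn": [
    [0, 0, 0],
    [0, 0, 0],
    [0, 0, 0],
    [0, 0, 0]
  ],
  "hand": [1, 1, 1, 1],
  "grip_force": 45
}}

```text
clock: 1.98
position: [0.5843, 0.0518, 0.0821]
ee_rot: [0.015, 1.0, 0.0, -0.005]
contact_force: [-1.1, -0.2, -1.6]
grip_width: 0.093
finger_force: 0.0
```

Call:
{"fn": "send_rows", "kwargs": {
  "offset": [
    [0, 0, 0.3],
    [0, 0, 0.5],
    [0, 0, 0.6],
    [0, 0, 0.6],
    [0, 0, 0.6],
    [0, 0, 0.6],
    [0, 0, 0.6],
    [0, 0, 0.6],
    [0, 0, 0.6],
    [0, 0, 0.6],
    [0, 0, 0.6],
    [0, 0, 0.6]
  ],
  "turn": [
    [0, 0, 0],
    [0, 0, 0],
    [0, 0, 0],
    [0, 0, 0],
    [0, 0, 0],
    [0, 0, 0],
    [0, 0, 0],
    [0, 0, 0],
    [0, 0, 0],
    [0, 0, 0],
    [0, 0, 0],
    [0, 0, 0]
  ],
  "hand": [1, 1, 1, 1, -1, -1, -1, -1, -1, -1, -1, -1]
}}

```text
clock: 2.98
position: [0.5893, 0.0503, 0.0287]
ee_rot: [0.015, 1.0, -0.0, -0.0]
contact_force: [-1.2, -0.2, -0.4]
grip_width: 0.0445
finger_force: 0.0
```

Call:
{"fn": "send_rows", "kwargs": {
  "offset": [
    [0, 0, 0],
    [0, 0, 0],
    [0, 0, 0],
    [0, 0, 0],
    [0, 0, 0],
    [0, 0, 0],
    [0, 0, 0],
    [0, 0, 0],
    [0, 0, 0],
    [0, 0, 0]
  ],
  "turn": [
    [0, 0, 0],
    [0, 0, 0],
    [0, 0, 0],
    [0, 0, 0],
    [0, 0, 0],
    [0, 0, 0],
    [0, 0, 0],
    [0, 0, 0],
    [0, 0, 0],
    [0, 0, 0]
  ],
  "hand": [-1, -1, -1, -1, -1, -1, -1, -1, -1, -1]
}}

```text
clock: 3.82
position: [0.5892, 0.0502, 0.0286]
ee_rot: [0.015, 1.0, -0.0, -0.0]
contact_force: [0.2, -1.8, -1.0]
grip_width: 0.0256
finger_force: 45.0
```

Call:
{"fn": "send_rows", "kwargs": {
  "offset": [
    [0, 0, -0.2],
    [0, 0, -0.4],
    [0, 0, -0.7],
    [0, 0, -1],
    [0, 0, -1]
  ],
  "turn": [
    [0, 0, 0],
    [0, 0, 0],
    [0, 0, 0],
    [0, 0, 0],
    [0, 0, 0]
  ],
  "hand": [-1, -1, -1, -1, -1]
}}

```text
clock: 4.23
position: [0.5926, 0.0505, 0.1346]
ee_rot: [0.015, 1.0, 0.0, 0.004]
contact_force: [2.7, -0.2, -6.0]
grip_width: 0.0253
finger_force: 45.0
```

```bash
python3 - <<'E'
from h import *
np.set_printoptions(precision=4,suppress=True)
im=cv2.imread("pics/top0.png"); hsv=cv2.cvtColor(im,cv2.COLOR_BGR2HSV);H,S,V=[hsv[...,k].astype(int) for k in range(3)]
m=np.zeros(V.shape,bool); m[185:250,405:485]=1
m=big(m&(S>70)&(H<25)&(V>60)); c=rect(m)[2]; q=cv2.approxPolyDP(c,4,True).reshape(-1,2); print(q); print(ray("top",q,.03))
M=ray("top",q,.03)[:,:2].mean(0);s=sensors.observe();print(M,s["position"],tool(np.r_[M,.15]-s["position"]))
E
```

```text
[[470 194]
 [413 199]
 [418 242]
 [475 237]]
[[ 0.5718 -0.4571  0.03  ]
 [ 0.5524 -0.2615  0.03  ]
 [ 0.4079 -0.277   0.03  ]
 [ 0.4262 -0.4708  0.03  ]]
[ 0.4896 -0.3666] [0.5926 0.0505 0.1346] [ 0.906  -4.1994 -0.1637]
```

Call:
{"fn": "send_rows", "kwargs": {
  "offset": [
    [0.1, -0.5, 0],
    [0.18, -0.84, 0],
    [0.18, -0.84, 0]
  ],
  "turn": [
    [0, 0, 0],
    [0, 0, 0],
    [0, 0, 0]
  ],
  "hand": [-1, -1, -1]
}}

```text
clock: 4.48
position: [0.5659, -0.0387, 0.1257]
ee_rot: [0.016, 1.0, -0.002, -0.002]
contact_force: [-0.4, -0.4, -7.8]
grip_width: 0.0255
finger_force: 45.0
```

Call:
{"fn": "send_rows", "kwargs": {
  "offset": [
    [0.06, -0.28, 0],
    [0.12, -0.56, 0],
    [0.18, -0.84, 0]
  ],
  "turn": [
    [0, 0, 0],
    [0, 0, 0],
    [0, 0, 0]
  ],
  "hand": [-1, -1, -1]
}}

```text
clock: 4.73
position: [0.5465, -0.1169, 0.1256]
ee_rot: [0.014, 1.0, 0.001, -0.002]
contact_force: [0.2, -0.2, -7.5]
grip_width: 0.0251
finger_force: 45.0
```

Call:
{"fn": "send_rows", "kwargs": {
  "offset": [
    [0.06, -0.28, 0],
    [0.12, -0.56, 0],
    [0.18, -0.84, 0]
  ],
  "turn": [
    [0, 0, 0],
    [0, 0, 0],
    [0, 0, 0]
  ],
  "hand": [-1, -1, -1]
}}

```text
clock: 4.98
position: [0.5261, -0.2005, 0.1256]
ee_rot: [0.015, 1.0, 0.001, -0.002]
contact_force: [0.8, 0.2, -8.5]
grip_width: 0.0256
finger_force: 45.0
```

Call:
{"fn": "send_rows", "kwargs": {
  "offset": [
    [0.06, -0.28, 0],
    [0.12, -0.56, 0],
    [0.18, -0.84, 0]
  ],
  "turn": [
    [0, 0, 0],
    [0, 0, 0],
    [0, 0, 0]
  ],
  "hand": [-1, -1, -1]
}}

```text
clock: 5.23
position: [0.5057, -0.2838, 0.1255]
ee_rot: [0.015, 1.0, 0.001, -0.001]
contact_force: [0.9, -0.2, -6.9]
grip_width: 0.0255
finger_force: 45.0
```

Call:
{"fn": "send_rows", "kwargs": {
  "offset": [
    [0.06, -0.28, 0],
    [0.12, -0.56, 0],
    [0.18, -0.78, 0],
    [0.18, -0.84, 0],
    [0.18, -0.84, 0]
  ],
  "turn": [
    [0, 0, -0.08],
    [0, 0, -0.169],
    [0, 0, -0.169],
    [0, 0, -0.169],
    [0, 0, -0.169]
  ],
  "hand": [-1, -1, -1, -1, -1]
}}

```text
clock: 5.65
position: [0.4853, -0.3678, 0.1258]
ee_rot: [-0.05, 0.999, 0.001, -0.001]
contact_force: [0.1, 0.5, -7.1]
grip_width: 0.0255
finger_force: 45.0
```

```bash
python3 - <<'E'
from h import *
im=cams.capture("wrist")[:,:,::-1]; cv2.imwrite("pics/w2.png",im); s=sensors.observe(); print(s["clock"],s["position"],s["contact_force"])
E
```

```text
5.7 [ 0.4858973  -0.36638337  0.12608202] [-0.37866846  1.23352225 -8.34017663]
```

View pics/w2.png

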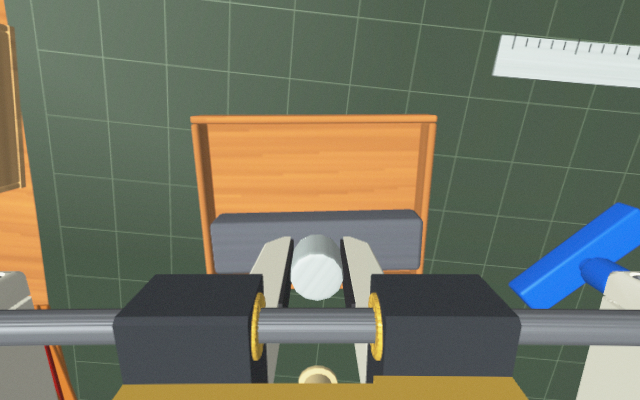

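Wrist view: the bar hangs level over the tray, parallel to it. The near rim's outer corners are at (192,118) and (436,117), and the far rim shows at row ~272.

```bash
python3 - <<'E'
from h import *
np.set_printoptions(precision=4,suppress=True)
w=ray("wrist",[(192,118),(436,117),(210,272),(422,271)],.03); print(w)
ctr=w[:2].mean(0)[:2]; d=(w[0]-w[1])[:2]; d/=np.linalg.norm(d); n=np.array([-d[1],d[0]]); n*=np.sign(n[0])
c=ctr+.075*n; print(c,np.degrees(np.arctan2(n[1],n[0]))); s=sensors.observe(); print(tool(np.r_[c,.036]-s["position"]))
E
```

```text
[[ 0.4291 -0.4666  0.03  ]
 [ 0.4097 -0.2821  0.03  ]
 [ 0.5582 -0.4515  0.03  ]
 [ 0.539  -0.2681  0.03  ]]
[ 0.494  -0.3665] 6.016845726711504
[-0.082  -0.012   0.9006]
```

Call:
{"fn": "send_rows", "kwargs": {
  "offset": [
    [-0.08, 0, 0.3],
    [-0.08, 0, 0.6],
    [-0.08, 0, 0.8],
    [-0.08, 0, 0.88],
    [-0.08, 0, 0.91],
    [-0.08, 0, 0.91],
    [-0.08, 0, 0.91],
    [-0.08, 0, 0.91],
    [-0.08, 0, 0.91],
    [-0.08, 0, 0.91],
    [-0.08, 0, 0.91]
  ],
  "turn": [
    [0, 0, 0],
    [0, 0, 0],
    [0, 0, 0],
    [0, 0, 0],
    [0, 0, 0],
    [0, 0, 0],
    [0, 0, 0],
    [0, 0, 0],
    [0, 0, 0],
    [0, 0, 0],
    [0, 0, 0]
  ],
  "hand": [-1, -1, -1, -1, -1, -1, -1, -0.2, -0.2, -0.2, -0.2]
}}

```text
clock: 6.62
position: [0.496, -0.367, 0.0395]
ee_rot: [-0.052, 0.999, -0.001, 0.001]
contact_force: [-0.2, -0.1, -0.7]
grip_width: 0.0368
finger_force: 0.0
```

Call:
{"fn": "send_rows", "kwargs": {
  "offset": [
    [0, 0, 0],
    [0, 0, 0],
    [0, 0, 0],
    [0, 0, -0.2],
    [0, 0, -0.6],
    [0, 0, -1],
    [0, 0, -1]
  ],
  "turn": [
    [0, 0, 0],
    [0, 0, 0],
    [0, 0, 0],
    [0, 0, 0],
    [0, 0, 0],
    [0, 0, 0],
    [0, 0, 0]
  ],
  "hand": [0, 0, 0, 0, 0, 0, 0]
}}

```text
clock: 7.2
position: [0.4987, -0.3694, 0.1475]
ee_rot: [-0.052, 0.999, -0.005, 0.005]
contact_force: [0.2, -0.8, 1.5]
grip_width: 0.0464
finger_force: 0.0
```

```bash
python3 - <<'E'
from h import *
np.set_printoptions(precision=4,suppress=True)
im=cams.capture("top")[:,:,::-1]; cv2.imwrite("pics/t2.png",im); s=sensors.observe(); print(s["clock"],s["position"],s["grip_width"])
print(R.from_quat(s["ee_rot"]).as_matrix(),s["joint_positions"])
# wedge grip pt: centre (.5095,.3694) yaw 9.7, x=-45
p=np.array([.5095,.3694])-.045*np.array([np.cos(.169),np.sin(.169)]); print(p,tool(np.r_[p,.16]-s["position"]))
E
```

```text
7.25 [ 0.4979 -0.3687  0.1441] 0.04625842350906344
[[-0.9946 -0.103   0.0079]
 [-0.1031  0.9946 -0.007 ]
 [-0.0072 -0.0077 -0.9999]] [-0.7201  0.2163  1.5296 -0.      1.3851 -2.3941]
[0.4651 0.3618] [-0.4285  7.2985 -0.2126]
```

Call:
{"fn": "send_rows", "kwargs": {
  "offset": [
    [-0.03, 0.4, -0.1],
    [-0.06, 0.8, -0.1],
    [-0.08, 1, -0.1]
  ],
  "turn": [
    [0, 0, 0],
    [0, 0, 0],
    [0, 0, 0]
  ],
  "hand": [0.2, 0.2, 0.2]
}}

```text
clock: 7.5
position: [0.4921, -0.2626, 0.1469]
ee_rot: [-0.052, 0.999, 0.001, -0.0]
contact_force: [0.4, -0.2, 0.3]
grip_width: 0.0556
finger_force: 0.0
```

Call:
{"fn": "send_rows", "kwargs": {
  "offset": [
    [-0.03, 0.4, 0],
    [-0.05, 0.8, 0],
    [-0.06, 1, 0]
  ],
  "turn": [
    [0, 0, 0],
    [0, 0, 0],
    [0, 0, 0]
  ],
  "hand": [0.2, 0.2, 0.2]
}}

```text
clock: 7.75
position: [0.4872, -0.1619, 0.1464]
ee_rot: [-0.052, 0.999, 0.001, -0.001]
contact_force: [0.3, 0.4, -0.4]
grip_width: 0.0558
finger_force: 0.0
```

Call:
{"fn": "send_rows", "kwargs": {
  "offset": [
    [-0.03, 0.4, 0],
    [-0.05, 0.8, 0],
    [-0.06, 1, 0]
  ],
  "turn": [
    [0, 0, 0],
    [0, 0, 0],
    [0, 0, 0]
  ],
  "hand": [0.2, 0.2, 0.2]
}}

```text
clock: 8.0
position: [0.4828, -0.062, 0.1466]
ee_rot: [-0.052, 0.999, 0.001, -0.001]
contact_force: [0.0, -1.0, 0.3]
grip_width: 0.0558
finger_force: 0.0
```

Call:
{"fn": "send_rows", "kwargs": {
  "offset": [
    [-0.03, 0.4, 0],
    [-0.05, 0.8, 0],
    [-0.06, 1, 0]
  ],
  "turn": [
    [0, 0, 0],
    [0, 0, 0],
    [0, 0, 0]
  ],
  "hand": [0.2, 0.2, 0.2]
}}

```text
clock: 8.25
position: [0.4784, 0.038, 0.1468]
ee_rot: [-0.052, 0.999, 0.001, -0.001]
contact_force: [-0.2, 0.2, -0.3]
grip_width: 0.0557
finger_force: 0.0
```

Call:
{"fn": "send_rows", "kwargs": {
  "offset": [
    [-0.03, 0.4, 0],
    [-0.05, 0.8, 0],
    [-0.06, 1, 0]
  ],
  "turn": [
    [0, 0, 0],
    [0, 0, 0],
    [0, 0, 0]
  ],
  "hand": [0.2, 0.2, 0.2]
}}

```text
clock: 8.5
position: [0.4741, 0.1381, 0.1469]
ee_rot: [-0.052, 0.999, 0.001, -0.0]
contact_force: [0.1, -0.2, 0.6]
grip_width: 0.0558
finger_force: 0.0
```

Call:
{"fn": "send_rows", "kwargs": {
  "offset": [
    [-0.03, 0.4, 0],
    [-0.05, 0.8, 0],
    [-0.06, 1, 0]
  ],
  "turn": [
    [0, 0, 0],
    [0, 0, 0],
    [0, 0, 0]
  ],
  "hand": [0.2, 0.2, 0.2]
}}

```text
clock: 8.75
position: [0.4697, 0.2382, 0.1468]
ee_rot: [-0.052, 0.999, 0.001, -0.0]
contact_force: [0.8, -0.4, -0.1]
grip_width: 0.0558
finger_force: 0.0
```

Call:
{"fn": "send_rows", "kwargs": {
  "offset": [
    [-0.03, 0.4, 0],
    [-0.05, 0.8, 0],
    [-0.05, 1, 0],
    [-0.05, 1, 0],
    [-0.05, 1, 0]
  ],
  "turn": [
    [0, 0, 0],
    [0, 0, -0.085],
    [0, 0, -0.085],
    [0, 0, -0.085],
    [0, 0, -0.085]
  ],
  "hand": [0.2, 0.2, 0.2, 0.2, 0.2]
}}

```text
clock: 9.17
position: [0.4647, 0.3352, 0.1465]
ee_rot: [-0.086, 0.996, -0.001, -0.001]
contact_force: [0.1, -0.2, -0.8]
grip_width: 0.0563
finger_force: 0.0
```

```bash
python3 - <<'E'
from h import *
np.set_printoptions(precision=4,suppress=True)
s=sensors.observe();i=cams.camera_info("wrist"); im=cams.capture("wrist")[:,:,::-1]; cv2.imwrite("pics/w3.png",im)
np.save("w3.npy",i,allow_pickle=True)
t=cams.capture("top")[:,:,::-1]; cv2.imwrite("pics/t3.png",t)
b=np.vstack([im[:, :], ]); c=cv2.resize(t[170:260,390:490],None,fx=2,fy=2,interpolation=cv2.INTER_CUBIC); o=np.zeros((580,640,3),np.uint8); o[:400]=im; o[400:580,:200]=c; cv2.imwrite("pics/c3.png",o)
print(s["clock"],s["position"],s["contact_force"],s["ee_rot"],s["joint_positions"])
E
```

```text
9.1667 [0.4647 0.3352 0.1465] [ 0.0708 -0.1932 -0.7668] [-0.086   0.9963 -0.0005 -0.0008] [ 0.5356  0.1042  1.6496 -0.0003  1.3896 -1.2073]
```

View pics/c3.png

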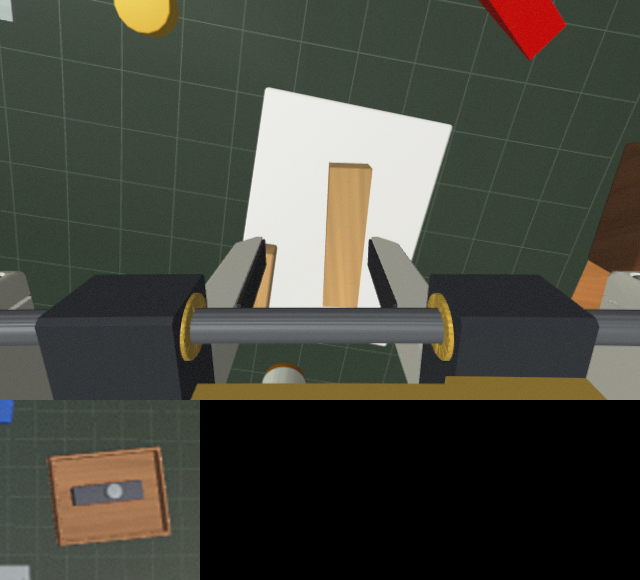

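Wrist view: the wedge's thick end is at (329..372,167), running to (323..357,306) behind the bar. The block is to the left at (268,275), and the inset shows the weight flat inside the tray.

```bash
python3 - <<'E'
from h import *
np.set_printoptions(precision=4,suppress=True)
i=np.load("w3.npy",allow_pickle=True).item(); im=cv2.imread("pics/w3.png"); hsv=cv2.cvtColor(im,cv2.COLOR_BGR2HSV);H,S,V=[hsv[...,k].astype(int) for k in range(3)]
t=None;L=[];Rr=[]
print([tuple(hsv[v,350]) for v in range(158,174,2)])
thick=ray(0,[(350.5,168)],.0365,i)[0]
for v in range(176,302,6):
    w=S[v]>60; c=np.nonzero(w[300:400])[0]+300
    a,b=c.min()-.5,c.max()+.5
    z=.0365
    for _ in range(4):
        P=ray(0,[(a,v),(b,v)],z,i); d=np.linalg.norm((P.mean(0)-thick)[:2]); z=.0365-.16*d
    L.append(P[0]);Rr.append(P[1])
L=np.array(L);Rr=np.array(Rr)
for e in(L,Rr):
    f=np.polyfit(e[:,0],e[:,1],1);print(f,np.degrees(np.arctan(f[0])),np.std(np.polyval(f,e[:,0])-e[:,1]))
print("width",np.linalg.norm((L-Rr)[:,:2],axis=1)[[0,5,10,15,-1]])
M=(L+Rr)/2; f=np.polyfit(M[:,0],M[:,1],1); yaw=np.arctan(f[0]); u=np.array([np.cos(yaw),np.sin(yaw)])
th=np.array([thick[0],np.polyval(f,thick[0])]); print("thick",th,"yaw",np.degrees(yaw),"block?")
for k in(.025,.03): 
    p=th+u*k; s=sensors.observe(); print(k,p,tool(np.r_[p,.014]-s["position"]))
E
```

```text
[(np.uint8(36), np.uint8(5), np.uint8(234)), (np.uint8(30), np.uint8(4), np.uint8(233)), (np.uint8(21), np.uint8(16), np.uint8(220)), (np.uint8(18), np.uint8(122), np.uint8(134)), (np.uint8(18), np.uint8(119), np.uint8(135)), (np.uint8(17), np.uint8(119), np.uint8(170)), (np.uint8(17), np.uint8(127), np.uint8(193)), (np.uint8(17), np.uint8(121), np.uint8(192))]
[0.1456 0.277 ] 8.285498476594958 0.00027151236092310446
[0.1371 0.3178] 7.804325301266658 0.00025228273773751034
width [0.0373 0.0362 0.036  0.0367 0.0354]
thick [0.4346 0.3588] yaw 8.04518156305167 block?
0.025 [0.4594 0.3623] [0.0082 0.294  1.3279]
0.03 [0.4643 0.363 ] [-0.0418  0.2926  1.3279]
```

Call:
{"fn": "send_rows", "kwargs": {
  "offset": [
    [-0.04, 0.29, 0.3],
    [-0.04, 0.29, 0.6],
    [-0.04, 0.29, 0.9],
    [-0.04, 0.29, 0.9]
  ],
  "turn": [
    [0, 0, 0.039],
    [0, 0, 0.039],
    [0, 0, 0.039],
    [0, 0, 0.039]
  ],
  "hand": [0.2, 0.2, 0.2, 0.2]
}}

```text
clock: 9.6
position: [0.4607, 0.3599, 0.0506]
ee_rot: [-0.069, 0.998, -0.003, -0.005]
contact_force: [-0.9, -0.3, -2.1]
grip_width: 0.0558
finger_force: 0.0
```

Call:
{"fn": "send_rows", "kwargs": {
  "offset": [
    [0, 0, 0.2],
    [0, 0, 0.36],
    [0, 0, 0.42],
    [0, 0, 0.42],
    [0, 0, 0.42]
  ],
  "turn": [
    [0, 0, 0],
    [0, 0, 0],
    [0, 0, 0],
    [0, 0, 0],
    [0, 0, 0]
  ],
  "hand": [0.2, 0.2, 0.2, 0.2, 0.2],
  "grip_force": 45
}}

```text
clock: 10.02
position: [0.4652, 0.3635, 0.0169]
ee_rot: [-0.069, 0.998, 0.0, 0.0]
contact_force: [0.3, -0.1, -0.1]
grip_width: 0.0558
finger_force: 0.0
```

Call:
{"fn": "send_rows", "kwargs": {
  "offset": [
    [0, 0, 0.035],
    [0, 0, 0.035],
    [0, 0, 0.035],
    [0, 0, 0.035],
    [0, 0, 0.035],
    [0, 0, 0.035],
    [0, 0, 0.035],
    [0, 0, 0.035],
    [0, 0, 0.035],
    [0, 0, 0.035],
    [0, 0, 0.035]
  ],
  "turn": [
    [0, 0, 0],
    [0, 0, 0],
    [0, 0, 0],
    [0, 0, 0],
    [0, 0, 0],
    [0, 0, 0],
    [0, 0, 0],
    [0, 0, 0],
    [0, 0, 0],
    [0, 0, 0],
    [0, 0, 0]
  ],
  "hand": [0.2, 0.2, -1, -1, -1, -1, -1, -1, -1, -1, -1]
}}

```text
clock: 10.93
position: [0.4647, 0.3641, 0.0125]
ee_rot: [-0.07, 0.998, 0.0, 0.0]
contact_force: [-1.5, -0.4, 4.1]
grip_width: 0.0356
finger_force: 45.0
```

Call:
{"fn": "send_rows", "kwargs": {
  "offset": [
    [0, 0, -0.1],
    [0, 0, -0.3],
    [0, 0, -0.7],
    [0, 0, -0.7]
  ],
  "turn": [
    [0, 0, 0],
    [0, 0, 0],
    [0, 0, 0],
    [0, 0, 0]
  ],
  "hand": [-1, -1, -1, -1]
}}

```text
clock: 11.27
position: [0.4681, 0.3662, 0.09]
ee_rot: [-0.07, 0.998, 0.002, 0.004]
contact_force: [1.0, 1.2, 1.6]
grip_width: 0.0355
finger_force: 45.0
```

Call:
{"fn": "send_rows", "kwargs": {
  "offset": [
    [-0.01, -0.3, 0],
    [-0.03, -0.65, 0],
    [-0.04, -0.97, 0]
  ],
  "turn": [
    [0, 0, 0],
    [0, 0, 0],
    [0, 0, 0]
  ],
  "hand": [-1, -1, -1]
}}

```text
clock: 11.52
position: [0.4822, 0.2676, 0.0829]
ee_rot: [-0.07, 0.998, -0.0, 0.0]
contact_force: [0.9, -0.6, -0.5]
grip_width: 0.0358
finger_force: 45.0
```

Call:
{"fn": "send_rows", "kwargs": {
  "offset": [
    [-0.01, -0.3, 0],
    [-0.03, -0.65, 0],
    [-0.04, -0.97, 0]
  ],
  "turn": [
    [0, 0, 0],
    [0, 0, 0],
    [0, 0, 0]
  ],
  "hand": [-1, -1, -1]
}}

```text
clock: 11.77
position: [0.4996, 0.1712, 0.0827]
ee_rot: [-0.07, 0.998, -0.0, 0.0]
contact_force: [0.3, 0.5, -0.7]
grip_width: 0.0359
finger_force: 45.0
```

Call:
{"fn": "send_rows", "kwargs": {
  "offset": [
    [-0.01, -0.3, 0],
    [-0.03, -0.65, 0],
    [-0.04, -0.97, 0],
    [-0.04, -0.97, 0],
    [-0.04, -0.97, 0],
    [-0.04, -0.97, 0]
  ],
  "turn": [
    [0, 0, 0.1],
    [0, 0, 0.22],
    [0, 0, 0.34],
    [0, 0, 0.391],
    [0, 0, 0.391],
    [0, 0, 0.391]
  ],
  "hand": [-1, -1, -1, -1, -1, -1]
}}

```text
clock: 12.27
position: [0.5168, 0.0773, 0.0824]
ee_rot: [0.083, 0.997, 0.0, 0.0]
contact_force: [0.3, -0.1, -0.7]
grip_width: 0.0356
finger_force: 45.0
```

```bash
python3 - <<'E'
from h import *
np.set_printoptions(precision=4,suppress=True)
s=sensors.observe();i=cams.camera_info("wrist"); im=cams.capture("wrist")[:,:,::-1]; cv2.imwrite("pics/w4.png",im)
np.save("w4.npy",i,allow_pickle=True)
t=cams.capture("side")[:,:,::-1]; cv2.imwrite("pics/s4.png",t)
o=np.zeros((600,640,3),np.uint8); o[:400]=im; o[400:,:]=cv2.resize(t[140:240,280:600],None,fx=2,fy=2,interpolation=cv2.INTER_CUBIC); cv2.imwrite("pics/c4.png",o)
print(s["clock"],s["position"],s["contact_force"],s["ee_rot"],s["grip_width"])
E
```

```text
12.2667 [0.5168 0.0773 0.0824] [ 0.3155 -0.1194 -0.6924] [0.0834 0.9965 0.0001 0.    ] 0.035560829673834136
```

View pics/c4.png

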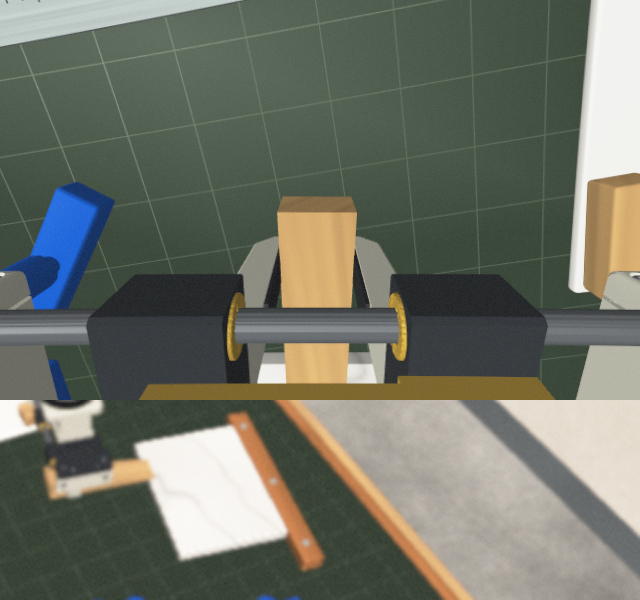

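Wrist view: the wedge sits square between the pads, thick end at (278..356,205). The side inset shows its tip short of the slab's front edge. Lowering now.

Call:
{"fn": "send_rows", "kwargs": {
  "offset": [
    [0, 0, 0.3],
    [0, 0, 0.55],
    [0, 0, 0.7],
    [0, 0, 0.76],
    [0, 0, 0.76],
    [0, 0, 0.76]
  ],
  "turn": [
    [0, 0, 0],
    [0, 0, 0],
    [0, 0, 0],
    [0, 0, 0],
    [0, 0, 0],
    [0, 0, 0]
  ],
  "hand": [-1, -1, -1, -1, -1, -1]
}}

```text
clock: 12.87
position: [0.517, 0.0781, 0.0066]
ee_rot: [0.083, 0.997, 0.0, 0.0]
contact_force: [0.5, 0.2, -0.0]
grip_width: 0.0357
finger_force: 45.0
```

Call:
{"fn": "send_rows", "kwargs": {
  "offset": [
    [0, 0, 0.01],
    [0, 0, 0.01],
    [0, 0, 0.01],
    [0, 0, 0.01]
  ],
  "turn": [
    [0, 0, 0],
    [0, 0, 0],
    [0, 0, 0],
    [0, 0, 0]
  ],
  "hand": [-1, -1, -1, -1]
}}

```text
clock: 13.2
position: [0.5175, 0.0775, 0.006]
ee_rot: [0.084, 0.996, 0.0, 0.001]
contact_force: [-0.1, 0.1, -0.8]
grip_width: 0.0354
finger_force: 45.0
```

Call:
{"fn": "send_rows", "kwargs": {
  "offset": [
    [0, 0, 0.02],
    [0, 0, 0.02],
    [0, 0, 0.02],
    [0, 0, 0.02]
  ],
  "turn": [
    [0, 0, 0],
    [0, 0, 0],
    [0, 0, 0],
    [0, 0, 0]
  ],
  "hand": [-1, -1, -1, -1]
}}

```text
clock: 13.53
position: [0.5168, 0.0774, 0.0031]
ee_rot: [0.084, 0.996, -0.0, -0.0]
contact_force: [-0.6, 0.1, -1.1]
grip_width: 0.0358
finger_force: 45.0
```

Call:
{"fn": "send_rows", "kwargs": {
  "offset": [
    [0, 0, 0.01],
    [0, 0, 0.01],
    [0, 0, 0.01],
    [0, 0, 0.01]
  ],
  "turn": [
    [0, 0, 0],
    [0, 0, 0],
    [0, 0, 0],
    [0, 0, 0]
  ],
  "hand": [-1, -1, -1, -1]
}}

```text
clock: 13.87
position: [0.517, 0.0774, 0.0024]
ee_rot: [0.084, 0.996, -0.0, 0.0]
contact_force: [-2.6, -0.3, 4.5]
grip_width: 0.0357
finger_force: 45.0
```

Call:
{"fn": "send_rows", "kwargs": {
  "offset": [
    [0, 0, -0.005],
    [-0.1, 0, -0.005],
    [-0.2, 0, -0.005],
    [-0.28, 0, -0.005],
    [-0.28, 0, -0.005],
    [-0.28, 0, -0.005]
  ],
  "turn": [
    [0, 0, 0],
    [0, 0, 0],
    [0, 0, 0],
    [0, 0, 0],
    [0, 0, 0],
    [0, 0, 0]
  ],
  "hand": [-1, -1, -1, -1, -1, -1],
  "grip_force": 55
}}

```text
clock: 14.37
position: [0.5447, 0.0727, 0.0025]
ee_rot: [0.084, 0.996, -0.0, -0.0]
contact_force: [0.7, -0.2, -0.3]
grip_width: 0.0357
finger_force: 55.0
```

Call:
{"fn": "send_rows", "kwargs": {
  "offset": [
    [-0.01, 0, 0],
    [-0.02, 0, 0],
    [-0.02, 0, 0],
    [-0.02, 0, 0]
  ],
  "turn": [
    [0, 0, 0],
    [0, 0, 0],
    [0, 0, 0],
    [0, 0, 0]
  ],
  "hand": [-1, -1, -1, -1]
}}

```text
clock: 14.7
position: [0.5462, 0.0725, 0.0025]
ee_rot: [0.084, 0.996, -0.0, -0.0]
contact_force: [0.3, 0.5, -0.1]
grip_width: 0.0358
finger_force: 55.0
```

Call:
{"fn": "send_rows", "kwargs": {
  "offset": [
    [-0.01, 0, 0],
    [-0.02, 0, 0],
    [-0.02, 0, 0],
    [-0.02, 0, 0]
  ],
  "turn": [
    [0, 0, 0],
    [0, 0, 0],
    [0, 0, 0],
    [0, 0, 0]
  ],
  "hand": [-1, -1, -1, -1]
}}

```text
clock: 15.03
position: [0.5484, 0.072, 0.0026]
ee_rot: [0.084, 0.996, -0.0, -0.0]
contact_force: [-0.6, 0.8, -0.0]
grip_width: 0.0356
finger_force: 55.0
```

Call:
{"fn": "send_rows", "kwargs": {
  "offset": [
    [-0.01, 0, 0],
    [-0.02, 0, 0],
    [-0.02, 0, 0],
    [-0.02, 0, 0]
  ],
  "turn": [
    [0, 0, 0],
    [0, 0, 0],
    [0, 0, 0],
    [0, 0, 0]
  ],
  "hand": [-1, -1, -1, -1]
}}

```text
clock: 15.37
position: [0.5501, 0.0718, 0.0025]
ee_rot: [0.084, 0.996, -0.0, -0.0]
contact_force: [-1.2, -0.3, 1.0]
grip_width: 0.0354
finger_force: 55.0
```

Call:
{"fn": "send_rows", "kwargs": {
  "offset": [
    [-0.01, 0, 0],
    [-0.02, 0, 0],
    [-0.02, 0, 0],
    [-0.02, 0, 0]
  ],
  "turn": [
    [0, 0, 0],
    [0, 0, 0],
    [0, 0, 0],
    [0, 0, 0]
  ],
  "hand": [-1, -1, -1, -1]
}}

```text
clock: 15.7
position: [0.5505, 0.0717, 0.0024]
ee_rot: [0.084, 0.996, -0.0, -0.002]
contact_force: [-10.5, 0.7, 7.6]
grip_width: 0.0358
finger_force: 55.0
```

Call:
{"fn": "send_rows", "kwargs": {
  "offset": [
    [-0.02, 0, -0.005],
    [-0.04, 0, -0.005],
    [-0.06, 0, -0.005],
    [-0.08, 0, -0.005],
    [-0.08, 0, -0.005],
    [-0.08, 0, -0.005]
  ],
  "turn": [
    [0, 0, 0],
    [0, 0, 0],
    [0, 0, 0],
    [0, 0, 0],
    [0, 0, 0],
    [0, 0, 0]
  ],
  "hand": [-1, -1, -1, -1, -1, -1]
}}

```text
clock: 16.2
position: [0.5563, 0.0709, 0.0024]
ee_rot: [0.084, 0.996, 0.0, -0.004]
contact_force: [-18.3, 2.3, 13.9]
grip_width: 0.0353
finger_force: 55.0
```

Call:
{"fn": "send_rows", "kwargs": {
  "offset": [
    [0, 0, -0.015],
    [0, 0, -0.015],
    [0, 0, -0.015],
    [0, 0, -0.015]
  ],
  "turn": [
    [0, 0, 0],
    [0, 0, 0],
    [0, 0, 0],
    [0, 0, 0]
  ],
  "hand": [-1, -1, -1, -1]
}}

```text
clock: 16.53
position: [0.5566, 0.0707, 0.0028]
ee_rot: [0.084, 0.996, -0.0, -0.004]
contact_force: [-11.3, 2.7, 1.3]
grip_width: 0.0358
finger_force: 55.0
```

Call:
{"fn": "send_rows", "kwargs": {
  "offset": [
    [-0.02, 0, -0.003],
    [-0.04, 0, -0.005],
    [-0.06, 0, -0.005],
    [-0.08, 0, -0.005],
    [-0.08, 0, -0.005],
    [-0.08, 0, -0.005]
  ],
  "turn": [
    [0, 0, 0],
    [0, 0, 0],
    [0, 0, 0],
    [0, 0, 0],
    [0, 0, 0],
    [0, 0, 0]
  ],
  "hand": [-1, -1, -1, -1, -1, -1]
}}

```text
clock: 17.03
position: [0.5646, 0.0691, 0.0031]
ee_rot: [0.084, 0.996, -0.0, -0.004]
contact_force: [-10.0, 3.3, -0.3]
grip_width: 0.0353
finger_force: 55.0
```

Call:
{"fn": "send_rows", "kwargs": {
  "offset": [
    [-0.02, 0, 0],
    [-0.04, 0, 0],
    [-0.055, 0, 0],
    [-0.055, 0, 0],
    [-0.055, 0, 0]
  ],
  "turn": [
    [0, 0, 0],
    [0, 0, 0],
    [0, 0, 0],
    [0, 0, 0],
    [0, 0, 0]
  ],
  "hand": [-1, -1, -1, -1, -1]
}}

```text
clock: 17.45
position: [0.57, 0.0682, 0.0031]
ee_rot: [0.084, 0.996, -0.0, -0.004]
contact_force: [-9.6, 1.8, -1.4]
grip_width: 0.0356
finger_force: 55.0
```

```bash
python3 - <<'E'
from h import *
np.set_printoptions(precision=4,suppress=True)
s=sensors.observe(); print(s["position"],s["contact_force"],s["ft_torque"]); print(R.from_quat(s["ee_rot"]).as_matrix())
w=cams.capture("wrist")[:,:,::-1]; cv2.imwrite("pics/w5.png",w)
t=cams.capture("side")[:,:,::-1]; cv2.imwrite("pics/s5.png",t)
a=cv2.imread("pics/s4.png")
f=lambda x:cv2.resize(x[140:230,330:450],None,fx=3,fy=3,interpolation=cv2.INTER_CUBIC)
o=np.zeros((590,720,3),np.uint8); o[:270,:360]=f(a); o[:270,360:]=f(t); o[270:590,:640]=w[80:400]; cv2.imwrite("pics/c5.png",o)
E
```

```text
[0.57   0.0682 0.0031] [-9.6411  1.7524 -1.4446] [0.3552 1.6021 0.0204]
[[-0.986   0.1667 -0.0074]
 [ 0.1667  0.986   0.0003]
 [ 0.0073 -0.0009 -1.    ]]
```

View pics/c5.png

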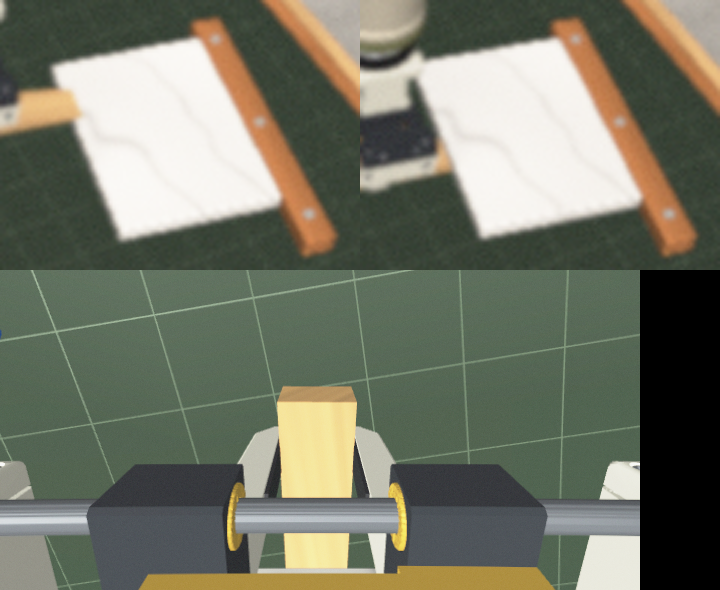

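Call:
{"fn": "send_rows", "kwargs": {
  "offset": [
    [0, 0, 0.002],
    [-0.003, 0, 0.004],
    [-0.005, 0, 0.005],
    [-0.005, 0, 0.005],
    [-0.005, 0, 0.005]
  ],
  "turn": [
    [0, -0.005, 0],
    [0, -0.0095, 0],
    [0, -0.0095, 0],
    [0, -0.0095, 0],
    [0, -0.0095, 0]
  ],
  "hand": [-1, -1, -1, -1, -1]
}}

```text
clock: 17.97
position: [0.5701, 0.0681, 0.0025]
ee_rot: [0.084, 0.996, -0.0, -0.0]
contact_force: [-10.8, 1.9, -0.4]
grip_width: 0.0352
finger_force: 55.0
```

```bash
python3 - <<'E'
from h import *
np.set_printoptions(precision=4,suppress=True)
s=sensors.observe(); print(s["position"],s["contact_force"]); print(R.from_quat(s["ee_rot"]).as_matrix())
cv2.imwrite("pics/s6.png",cams.capture("side")[:,:,::-1]);cv2.imwrite("pics/t6.png",cams.capture("top")[:,:,::-1])
# sub-pixel vertical shift of slab front strip vs back, side view before/after
a=cv2.imread("pics/s4.png",0).astype(float);b=cv2.imread("pics/s6.png",0).astype(float)
T=cams.camera_info("side")
def pr(p): return cv2.projectPoints(np.array([p],float),cv2.Rodrigues(T["camera_from_world"][:3,:3])[0],T["camera_from_world"][:3,3],T["mtx"],T["D"])[0].ravel()
u=np.array([.986,-.1668]);n=np.array([.1668,.986]);C=np.array([.7250,.0422])
for nm,x,y in(("frontR",-.08,-.11),("backL",.07,.11),("backR",.08,-.11)):
    w=np.r_[C+x*u+y*n,.021]; p=pr(w);q=pr(w+[0,0,.003]);c=np.round(p).astype(int);k=9
    f=lambda i:i[c[1]-k:c[1]+k,c[0]-k:c[0]+k].copy()
    print(nm,p,"3mm lift px",q-p,"measured",cv2.phaseCorrelate(f(a),f(b),cv2.createHanningWindow((18,18),cv2.CV_64F)))
E
```

```text
[0.5701 0.0681 0.0025] [-10.8163   1.8945  -0.3874]
[[-0.986   0.1667 -0.0007]
 [ 0.1667  0.986  -0.0009]
 [ 0.0005 -0.001  -1.    ]]
frontR [370.4201 215.8284] 3mm lift px [ 0.088  -0.6588] measured ((0.45524002880118, -0.16477926802707366), 1.0184662382756497)
backL [393.4539 152.2313] 3mm lift px [ 0.1144 -0.6874] measured ((-0.06350390011638218, -0.041657782152254796), 0.9547877068154499)
backR [423.9468 204.3993] 3mm lift px [ 0.1849 -0.6651] measured ((0.15640053968065715, -0.20433008236070904), 0.964604978299891)
```

```bash
python3 - <<'E'
from h import *
from scipy.ndimage import gaussian_filter
np.set_printoptions(precision=3,suppress=True)
T=cams.camera_info("side"); Rt=cv2.Rodrigues(T["camera_from_world"][:3,:3])[0]
pr=lambda p: cv2.projectPoints(np.array([p],float),Rt,T["camera_from_world"][:3,3],T["mtx"],T["D"])[0].ravel()
ims=[gaussian_filter(cv2.imread(f"pics/{k}.png").astype(float).mean(2),.7) for k in("side0","s4","s6","s5")]
u=np.array([.986,-.1668]);n=np.array([.1668,.986]);C=np.array([.7250,.0422])
def vs(ref,b,pts):  # gradient-normal shift
    out=[]
    gy,gx=np.gradient(ref)
    A=np.zeros((2,2));r=np.zeros(2)
    for p in pts:
        c=np.round(p).astype(int); s=np.s_[c[1]-5:c[1]+6,c[0]-3:c[0]+4]
        g=np.c_[gx[s].ravel(),gy[s].ravel()]; d=(ref-b)[s].ravel(); A+=g.T@g; r+=g.T@d
    w,V=np.linalg.eigh(A); return (V[:,1]@r)/w[1]*np.sign(V[1,1]), V[:,1]*np.sign(V[1,1])
for nm,f in(("right",[(x,-.11) for x in np.linspace(-.075,.07,30)]),("front",[(-.08,y) for y in np.linspace(-.1,-.0,24)])):
    for seg in np.array_split(np.array(f),4):
        P=[pr(np.r_[C+x*u+y*n,.021]) for x,y in seg]; q=np.mean([pr(np.r_[C+x*u+y*n,.024]) for x,y in seg],0)-np.mean(P,0)
        print(nm,seg.mean(0),[round(vs(ims[0],b,P)[0],2) for b in ims[1:]],"3mm->",(q@vs(ims[0],ims[1],P)[1]).round(2), "1mm back->",((pr(np.r_[C+seg.mean(0)[0]*u+seg.mean(0)[1]*n+.001*u,.021])-pr(np.r_[C+seg.mean(0)[0]*u+seg.mean(0)[1]*n,.021]))@vs(ims[0],ims[1],P)[1]).round(2))
E
```

```text
right [-0.057 -0.11 ] [np.float64(-0.08), np.float64(-0.7), np.float64(-0.73)] 3mm-> -0.63 1mm back-> -0.01
right [-0.017 -0.11 ] [np.float64(-0.09), np.float64(-0.52), np.float64(-0.6)] 3mm-> -0.62 1mm back-> 0.01
right [ 0.02 -0.11] [np.float64(-0.08), np.float64(-0.33), np.float64(-0.46)] 3mm-> -0.61 1mm back-> 0.0
right [ 0.055 -0.11 ] [np.float64(-0.09), np.float64(-0.27), np.float64(-0.31)] 3mm-> -0.6 1mm back-> 0.01
front [-0.08  -0.089] [np.float64(-0.09), np.float64(-0.65), np.float64(-0.63)] 3mm-> -0.34 1mm back-> -0.34
front [-0.08  -0.063] [np.float64(-0.09), np.float64(-0.63), np.float64(-0.64)] 3mm-> -0.34 1mm back-> -0.34
front [-0.08  -0.037] [np.float64(-0.1), np.float64(-0.32), np.float64(-0.36)] 3mm-> -0.32 1mm back-> -0.33
front [-0.08  -0.011] [np.float64(-0.09), np.float64(0.29), np.float64(0.26)] 3mm-> -0.32 1mm back-> -0.33
```

The right edge, measured sub-pixel, rises about 2.9 mm near the front foot and falls towards zero at the back. That matches the 3 mm expected from how far the wedge went in. The wedge lies flat and gripped, with a steady push of about 11 N.

```bash
python3 -c "
from plant import arm; print(arm.finish_job())"
```

```text
the job is handed in; nothing more can be done
None
```

The steel weight is in the tray, and the gripper still holds the wedge flat under the middle of the slab's front edge. The front is about 3 mm up (about 2.9 mm measured near the right foot, left foot not measured) with the back edge at the stop; the job was handed in at about 18 s.

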